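Fit the keyed filter cartridge and hold it home

TASK

On the dust filter unit, first pull the sprung lever down to its stop to empty the dust chamber and ease it back up slowly, over about two seconds, without letting it snap. Then take the filter cartridge with the flat grip from its stand, push its spigot into the port on top of the unit, turn it until the key slips into the keyway, and keep pushing against the sprung seat until the flange is flush on the port's rim. Finish while still holding it pressed down there, because it springs up if let go; leave the other things on the table as they are.

Things in the scene. Friction and masses are not known exactly. Their poses are not given: they have to be found in the camera images.
- unit: white dust filter unit fixed to the table, housing 200 x 200 mm, 100 mm tall, origin at the centre of its underside, x axis to its back (the front with the dust drawer faces -x, to the robot), z up. On its top stands a round aluminium port collar, 66 mm wide, 50 mm tall; on its right (-y) side is the sprung lever.
- port_rim (a point): centre of the port's mouth at the collar's rim, 150 mm above the table; unit's axes. Round bore 31 mm wide, open upwards, with one keyway: a notch 10 mm wide reaching 21 mm from the centre, full depth. Its direction is NOT given: it varies up to 0.45 rad either way of the unit's -x (front). See it from above or find it by turning the cartridge under a light push.
- seat (a joint): how far the sprung steel seat inside the bore is pressed down (m): 0 at rest with its top 20 mm below the rim; 0.020 with the cartridge's flange flush on the rim. It pushes up with 5 N at rest and 11 N at 0.020, more than the cartridge weighs, so the cartridge rises if let go.
- lever (a joint): angle of the lever on the unit's right (-y) side: 0 at rest with the arm pointing to the front and 0.35 rad upwards, growing as it is pulled down, stop at 0.70 rad. A spring returns it; moving it takes 3 N at rest to 8 N at the stop at the bar. It must not come back faster than 1.2 rad/s.
- lever_bar (a point): middle of the lever's cross bar: a round bar 20 mm thick, 60 mm long, along the unit's y; its centre is 136 mm above the table at rest, 34 mm at the stop; moves with the lever.
- lever_pivot (a point): point on the lever's hinge axis level with the bar's middle; axes as the unit's. The hinge axis is the unit's y; the bar's middle is at 150 mm from here, at elevation 0.35 rad minus the joint value, towards the unit's -x.
- cartridge: grey plastic, 93 mm tall, 0.2 kg, upright. Origin at the centre of the spigot's tip, z up, x towards its key. Spigot 28 mm wide, 40 mm long, tip tapered; key 6 mm wide reaching 19 mm from the axis, from 12 mm above the tip up to the flange. Flange 62 mm wide, 40 to 48 mm above the origin; on it the flat grip, 50 mm long (x), 26 mm thick (y), 48 to 93 mm above the origin.
- stand: round white stand, 80 mm wide, 45 mm tall, origin at its underside; the cartridge hangs loosely in it, its flange on the stand's rim. A second such stand carries the blanking cap.
- weight: brass paper weight, cylinder 38 mm wide, 30 mm tall (bystander); origin on its underside.
- sponge: dry cleaning sponge block 70 x 50 x 30 mm (bystander); origin on its underside.
- brush: dusting brush lying flat (bystander); origin on its underside.
- jar: small closed jar, 60 mm wide, 90 mm tall (bystander); origin on its underside.
- spatula: lifting spatula lying flat (bystander); origin on its underside.
- blank: old blanking cap, a bystander in the other stand: same flange, but a round knob 32 mm wide and 22 mm tall on top, and no key; origin on its underside.
There are look-alikes about, which are no part of the job. Leave any green, purple or turquoise look-alike of the cartridge alone.

How it is judged:
By the outcome, as a careful person would: the job done as asked, in the order asked, and still so for the second after the job is handed in, while the arm keeps its last pose, push and grip.
It also fails if it takes over 67 s, if anything falls off the work surface, if the arm or the gripper's body presses on something with over 40 N, if the wrist force passes 120 N, or if a joint passes its speed limit or range.

ROBOT

A 6-joint arm with a two-finger parallel gripper is mounted at the origin on the work surface. World frame = base frame: x ahead of the robot, y to its left, z up, the work surface at z = 0. Lengths are in m, angles in rad, forces in N, time in s.
With the tool pointing down it reaches from about 0.35 to 0.875 m from the base axis. Payload 15.5 kg.
Tool frame: the origin (TCP) lies midway between the tips of the shut fingers; the grasp point (between the pads) lies 19 mm behind it; z points along the fingers, y is the line along which they close (so a half turn about z gives the same grasp; the last joint's range is limited). The gripper opens to 85 mm and grips with 20 to 120 N. Pads are 22 mm wide; open, the fingers measure 114 mm over their backs; the gripper's body (76 mm by 85 mm) begins 54 mm behind the grasp point. The pads swing forward as they close: fully open they stand 13 mm farther back than shut.
Start: joints at [-1.264, 0.494, 1.345, -0, 1.302, -0.096], TCP at [0.244, -0.575, 0.231] pointing down, gripper open.
Joint ranges: [-2.91, 2.91], [-0.82, 2.16], [0.22, 2.67], [-1.22, 4.37], [0.12, 2.79], [-3.08, 3.08]. Speed limits (rad/s): [1.89, 1.89, 2.57, 3.01, 3.01, 3.01].

INTERFACE

Orientations are given as a rotation vector (axis times angle).
In Python, from cell import env, effector, optics, job gives the robot as it stands. The module is installed in compiled form; this text tells all that it offers. Calls block until the motion is done:
- env.goto(position, orientation): joint-space move of the TCP to a pose.
- env.line_to(position, rotation=None, speed=0.15, until_force=None): straight line of the TCP; rotation=None keeps the orientation; speed is the mean speed in m/s. With until_force (N) it stops when the force on the tool has changed by that much, and returns True; else False.
- env.set_joints(angles): joint-space move.
- effector.command_gripper(opening, strength=None): finger opening in m; strength is the grip in N (None keeps the last); returns when the fingers have stopped.
- env.pause(seconds).
- env.inverse_kinematics(position, orientation): joint angles nearest the present ones, or None.
- env.read_state(): the state.
- optics.grab_frame(name): name is "side" or "top" or "wrist"; returns the picture (400x640x3 uint8, blue, green, red); there is no depth.
- optics.calibration(name): a dict with "camera_matrix" (3x3 intrinsics, pixels), "R" (3x3) and "t" (3): a world point X has camera coordinates R X + t. Camera axes: x right, y down, z forward; pixel columns grow to the right and rows downward; lengths in m; the calibration is good to about 2 mm. The wrist camera is an equidistant fisheye: a pixel r from the principal point sees the ray r / f radians off the axis. A picture is of the moment at which its call begins: read the wrist's pose just before it. calibration takes no time and is no camera call; for the wrist camera it gives the pose at the moment of the call.
A pose or a line that the arm cannot do raises env.MotionError and nothing moves.
- job.close_job(): hands the job in; it is judged then, once.
The state is a dict: "clock": time; "joints": joint angles; "joint_velocities": joint speeds; "tau": joint torques, N m; "tool_pos": TCP position; "orientation": TCP orientation; "contact_force": force on the tool from outside, world axes, zero at the start; "wrist_torque": the same for the moment, N m; "opening": finger opening in m; "gripper_force": force on a finger pad.
Only numpy, scipy, OpenCV 4.12 (cv2) and the standard library are available. Lean on these libraries where they do the work, as an engineer would, in place of code of your own. Each camera call takes 0.05 s, during which the arm holds its last target. There are 200 camera calls.

## Working session

There is one attempt and no reset: what is moved stays moved. The work goes in short steps, each a Python script; the robot and the scene stay as the last script left them, time stands still between calls to the robot, and variables do not carry over. Pictures are saved under pics/ and viewed, at most 10 in all, crops included, and the job is handed in when it is done.

```bash
mkdir -p pics; python3 - <<'E'
from cell import env, effector, optics, job
import cv2
for n in("top","side"):
    cv2.imwrite(f"pics/{n}0.png",optics.grab_frame(n)); c=optics.calibration(n); print(n,c["camera_matrix"],c["R"],c["t"])
s=env.read_state();print(s["clock"],s["orientation"],s["contact_force"])
E
```

```text
top [[481.24356361   0.         312.90263565]
 [  0.         481.24356361 191.66199559]
 [  0.           0.           1.        ]] [[-3.47042559e-04 -9.99960891e-01  8.83724290e-03]
 [-9.90510648e-01 -8.70815688e-04 -1.37433246e-01]
 [ 1.37435567e-01 -8.80107838e-03 -9.90471608e-01]] [0.08317908 0.6001954  1.15362452]
side [[416.21464865   0.         320.12707497]
 [  0.         416.21464865 197.86533116]
 [  0.           0.           1.        ]] [[-0.926055   -0.37726813 -0.00953412]
 [-0.23683827  0.60064916 -0.76362833]
 [ 0.2938193  -0.70490379 -0.64558568]] [0.5841617  0.17597256 0.99350785]
0.1 [-3.07732711e+00 -6.26712185e-01  1.63179586e-04] [-0.18600095 -0.25897195  0.84363709]
```

View pics/top0.png

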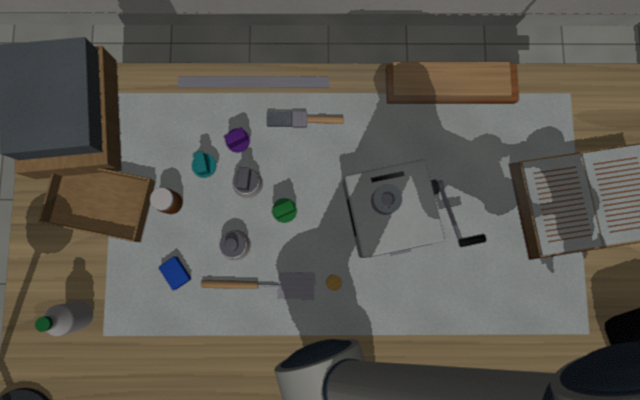

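View pics/side0.png

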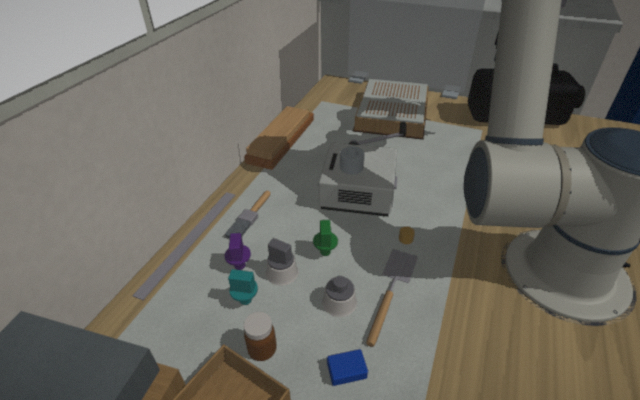

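The top view shows the unit around (395,208), with its lever bar at (472,240). The grey cartridge in its stand is at (246,180) and the blanking cap is at (234,243). The coloured look-alikes are at (237,140), (204,163) and (284,210). The side view agrees, with the cartridge at (280,258). Next I'll enlarge the two areas that matter.

```bash
python3 - <<'E'
import cv2,numpy as np
im=cv2.imread("pics/top0.png")
im=cv2.convertScaleAbs(im,alpha=1.5,beta=10)
a=cv2.resize(im[150:270,335:495],None,fx=4.9,fy=4.9,interpolation=cv2.INTER_CUBIC)
cv2.imwrite("pics/c1.png",a)
b=cv2.resize(im[155:205,220:275],None,fx=8,fy=8,interpolation=cv2.INTER_CUBIC)
s=cv2.convertScaleAbs(cv2.imread("pics/side0.png"),alpha=1.5,beta=10)
d=cv2.resize(s[230:290,255:305],None,fx=6.667,fy=6.667,interpolation=cv2.INTER_CUBIC)
cv2.imwrite("pics/c2.png",np.hstack([b,d]) if b.shape[0]==d.shape[0] else b)
E
```

```text
(no output)
```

View pics/c1.png

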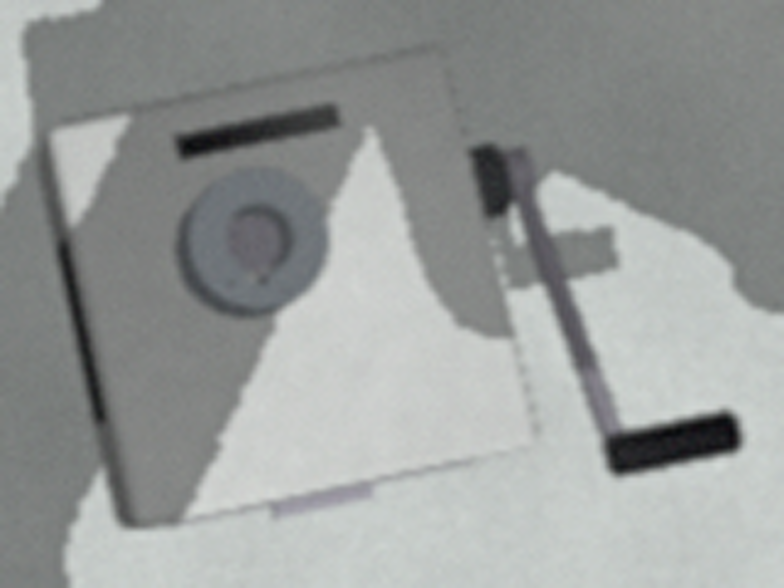

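View pics/c2.png

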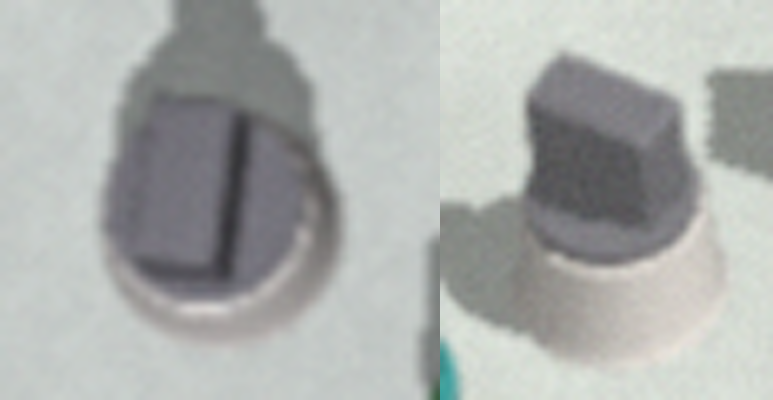

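The crops show the port collar centred near (257,240) in the crop and its keyway notch at the lower edge of the bore. The lever bar's centre is at crop (675,443). The cartridge's grip top is roughly (150,95)-(240,110)-(220,278)-(130,262) in crop 2, so its long axis is close to world x. The key is hidden in the stand, so I'll check it after lifting.

```bash
cat > h.py <<'E'
from cell import env, effector, optics, job
import cv2,numpy as np
from scipy.spatial.transform import Rotation as Ro
def ray(c,px,fish=False):
    K=np.array(c["camera_matrix"]);R=np.array(c["R"]);t=np.array(c["t"])
    d=np.array([(px[0]-K[0,2])/K[0,0],(px[1]-K[1,2])/K[1,1],1.])
    if fish:
        a=np.hypot(d[0],d[1]);d=np.array([*(d[:2]/max(a,1e-9)*np.sin(a)),np.cos(a)])
    return -R.T@t,R.T@d
def onz(c,px,z,fish=False):
    o,d=ray(c,px,fish);return o+d*(z-o[2])/d[2]
def proj(c,X,fish=False):
    p=np.array(c["R"])@X+np.array(c["t"]);K=c["camera_matrix"]
    r=np.hypot(p[0],p[1]);s=np.arctan2(r,p[2])/max(r,1e-9) if fish else 1/p[2]
    return np.array([K[0][0]*p[0]*s+K[0][2],K[1][1]*p[1]*s+K[1][2]])
def down(yc):  # tool down, closing line (tool y) at world angle yc
    x=np.array([np.cos(yc-np.pi/2),np.sin(yc-np.pi/2),0]);x=-x
    y=np.array([np.cos(yc),np.sin(yc),0]);z=np.array([0,0,-1.])
    return Ro.from_matrix(np.c_[np.cross(y,z),y,z]).as_rotvec()
E
python3 - <<'E'
from h import *
c=optics.calibration("top");s=optics.calibration("side")
im=cv2.imread("pics/top0.png")
f=lambda u,v:(335+(u+.5)/4.9-.5,150+(v+.5)/4.9-.5)
m=(im.max(2)<45).astype(np.uint8);m[:, :450]=0;m[:,500:]=0;m[:225]=0;m[255:]=0
cs,_=cv2.findContours(m,0,2);k=max(cs,key=cv2.contourArea);r=cv2.minAreaRect(k);b=cv2.boxPoints(r)
print(r); P=onz(c,r[0],.136);print("bar",P,proj(s,P))
B=np.array([onz(c,p,.136) for p in b]);e=[B[1]-B[0],B[2]-B[1]];e=max(e,key=np.linalg.norm);print(np.linalg.norm(e),"yaw",np.arctan2(e[1],e[0])+np.pi/2)
print("port",onz(c,f(257,240),.15),"bore",onz(c,f(262,237),.15))
q=[f(52,128),f(436,47),f(537,445),f(130,525)]
Q=[onz(c,p,.1) for p in q];print(np.round(Q,4),"c",np.mean(Q,0))
for i in range(4):
    d=Q[(i+1)%4]-Q[i];print(np.linalg.norm(d),np.arctan2(d[1],d[0]))
g=lambda u,v:(220+(u+.5)/8-.5,155+(v+.5)/8-.5)
G=[onz(c,g(*p),.098) for p in[(150,95),(240,110),(220,278),(130,262)]]
print(np.round(G,4),np.mean(G,0))
for i in range(4):
    d=G[(i+1)%4]-G[i];print(np.linalg.norm(d),np.arctan2(d[1],d[0]))
st=env.read_state();print(Ro.from_rotvec(st["orientation"]).as_matrix().round(2))
w=optics.calibration("wrist");print(w)
for X in ([P+[0,0,.06]]):
  for a in (0.2,0.2+np.pi): print(a,env.inverse_kinematics(X,down(a)))
E
```

```text
((471.8902587890625, 239.98780822753906), (7.3335185050964355, 26.470510482788086), 77.90524291992188)
bar [ 0.4771251  -0.27487719  0.136     ] [402.29279823 128.70528213]
0.06056431212983273 yaw 0.2079100298323493
port [ 0.5694692  -0.08272253  0.15      ] bore [ 0.5708608  -0.08505475  0.15      ]
[[ 0.6302  0.0072  0.1   ]
 [ 0.6704 -0.1803  0.1   ]
 [ 0.4775 -0.2223  0.1   ]
 [ 0.4398 -0.0279  0.1   ]] c [ 0.55449264 -0.10579036  0.1       ]
0.19176420217744508 -1.3594541649012615
0.19747154312635037 -2.927349625324948
0.19800732881395508 1.7621840001466869
0.19360174317688358 0.18225325575420387
[[0.6527 0.2611 0.098 ]
 [0.6482 0.2343 0.098 ]
 [0.5977 0.2393 0.098 ]
 [0.6025 0.266  0.098 ]] [0.62526026 0.25020346 0.098     ]
0.027166427676823555 -1.7370183673039188
0.05066675536553846 3.0426609210731232
0.027056760273271228 1.394352787767897
0.0503984606376752 -0.09636369654666377
[[ 0.92  0.39 -0.  ]
 [ 0.39 -0.92  0.  ]
 [ 0.   -0.   -1.  ]]
{'camera_matrix': array([[309.70691629,   0.        , 320.55300251],
       [  0.        , 309.70691629, 197.98979084],
       [  0.        ,   0.        ,   1.        ]]), 'R': array([[ 0.39036597, -0.92065897, -0.00121453],
       [-0.88669786, -0.37632057,  0.26860703],
       [-0.24775252, -0.10377812, -0.96324908]]), 't': array([-0.62472174, -0.03539699,  0.37819294])}
0.2 [-6.31118988e-01  4.28274036e-01  1.57514695e+00 -4.44089210e-16
  1.13817166e+00 -8.31118988e-01]
3.3415926535897933 [-6.31118988e-01  4.28274036e-01  1.57514695e+00 -8.88178420e-16
  1.13817166e+00  2.31047367e+00]
```

```bash
python3 - <<'E'
from h import *
effector.command_gripper(.05)
env.goto([.477,-.275,.235],down(.2))
c=optics.calibration("wrist");im=optics.grab_frame("wrist");cv2.imwrite("pics/w1.png",im)
np.save("w1.npy",np.c_[c["R"],c["t"]])
print(env.read_state()["clock"],proj(c,np.array([.477,-.275,.136]),1),proj(c,np.array([.570,-.0835,.15]),1))
E
```

```text
2.0083 [322.29667695 197.15835789] [4.81358506e+02 7.39370025e-03]
```

View pics/w1.png

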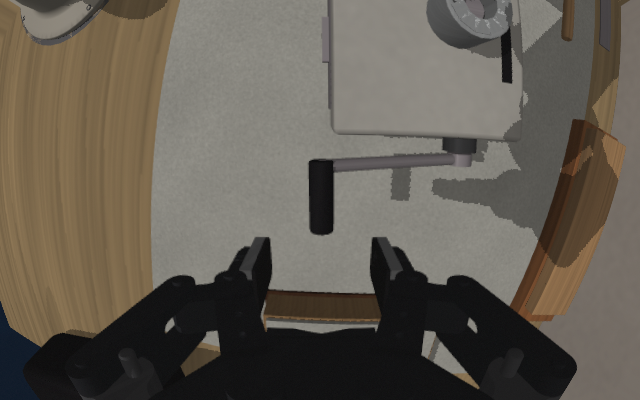

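The wrist view shows the lever bar centred at (321,197), against a predicted (322,197), so it's located well. The fingers line up with it. Next is the lever.

```bash
python3 - <<'E'
from h import *
yaw=.203; u=np.array([np.cos(yaw),np.sin(yaw),0])
b0=np.array([.477,-.275,.136]);piv=b0+u*.15*np.cos(.35)-[0,0,.15*np.sin(.35)]
def tcp(q): e=.35-q;return piv-u*.15*np.cos(e)+[0,0,.15*np.sin(e)-.018]
def S(l): s=env.read_state();print(l,round(s["clock"],2),np.round(s["tool_pos"],4),np.round(s["contact_force"],1),round(s["opening"],4))
env.line_to(tcp(0),down(yaw),speed=.12)
S("at");effector.command_gripper(.0,40);S("grip")
for q in(.2,.4,.6): env.line_to(tcp(q),speed=.08)
S(.6);print(env.line_to(tcp(.73),speed=.04,until_force=25));S("stop")
env.pause(.2)
for q in(.52,.26,-.02): env.line_to(tcp(q),speed=.06)
S("up");c=optics.calibration("wrist");cv2.imwrite("pics/w2.png",optics.grab_frame("wrist"))
E
```

```text
at 3.13 [ 0.4773 -0.2753  0.1186] [-0.4 -0.3 -0.3] 0.05
grip 3.51 [ 0.4769 -0.2752  0.1183] [-3.8 -2.9  3.9] 0.0184
0.6 5.08 [ 0.4716 -0.2761  0.0295] [-13.1  -8.7   5.2] 0.0189
False
stop 5.72 [ 0.4765 -0.275   0.0107] [-18.9 -14.6   1.7] 0.0185
up 8.24 [ 0.4772 -0.2749  0.1196] [ -4.1  -9.7 -12.9] 0.0186
```

Near the stop the force didn't rise clearly, so the bar may have crept in the pads. I'll repeat the stroke with a firmer grip and check the force and a picture at the bottom.

```bash
python3 - <<'E'
from h import *
yaw=.203; u=np.array([np.cos(yaw),np.sin(yaw),0])
b0=np.array([.477,-.275,.136]);piv=b0+u*.15*np.cos(.35)-[0,0,.15*np.sin(.35)]
def tcp(q): e=.35-q;return piv-u*(.15*np.cos(e)+.003*max(q,0)/.7)+[0,0,.15*np.sin(e)-.014]
def S(l):
    s=env.read_state();f=s["contact_force"];print(l,round(s["clock"],2),np.round(s["tool_pos"],4),np.round(f,1),round(s["opening"],4))
effector.command_gripper(.03);env.line_to(tcp(0),speed=.05)
S("at");effector.command_gripper(.0,110);S("grip")
for q in(.2,.4,.6): env.line_to(tcp(q),speed=.08);S(q)
print(env.line_to(tcp(.78),speed=.03,until_force=25));S("stop")
for n in("side","wrist"):
    cv2.imwrite(f"pics/{n}stop.png",optics.grab_frame(n))
for q in(.52,.26,-.02): env.line_to(tcp(q),speed=.06);S(q)
cv2.imwrite("pics/sideup.png",optics.grab_frame("side"))
a=cv2.imread("pics/sidestop.png")[90:200,310:460];b=cv2.imread("pics/sideup.png")[90:200,310:460]
cv2.imwrite("pics/c3.png",cv2.resize(np.vstack([np.hstack([a,b])]),None,fx=2.6,fy=2.6,interpolation=2))
E
```

```text
at 8.82 [ 0.477  -0.275   0.1222] [-0.5 -0.8 -0.3] 0.03
grip 9.09 [ 0.4768 -0.275   0.1221] [-3.7 -1.7  4.6] 0.0169
0.2 9.62 [ 0.4701 -0.2766  0.0934] [ 2.   5.  11.2] 0.0166
0.4 10.14 [ 0.4678 -0.2771  0.0628] [10.5  3.1 -3.9] 0.0166
0.6 10.67 [ 0.4712 -0.2761  0.0329] [9.7 6.7 0.8] 0.017
True
stop 11.38 [ 0.4768 -0.2741  0.0123] [ 0.6  9.  16.9] 0.0171
0.52 12.2 [ 0.4693 -0.2767  0.0461] [ 8.3 27.7  9.4] 0.0166
0.26 13.0 [ 0.4688 -0.2767  0.0852] [ 11.2 -10.3   0.2] 0.0167
-0.02 13.85 [ 0.4773 -0.2747  0.1239] [ -1.2  11.  -17.4] 0.0165
```

View pics/wriststop.png

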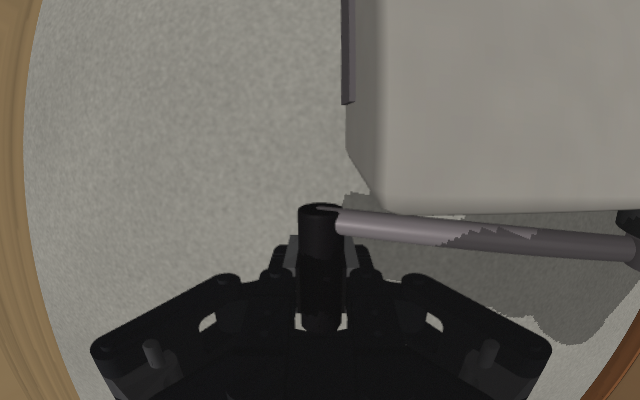

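The lever is at its stop: the force jumped by 25 N and the arm is slanting down. It came back up to its rest stop over about 2.4 s. I'll release it, view the port, and fetch the cartridge.

```bash
python3 - <<'E'
from h import *
effector.command_gripper(.05);s=env.read_state();p=np.array(s["tool_pos"])
env.line_to(p+[0,0,.13],speed=.2)
for X in ([.57,-.0835,.25],[.625,.25,.2]):
  for a in (1.474,-1.668): print(a,np.round(env.inverse_kinematics(X,down(a)),2))
env.goto([.57,-.0835,.25],down(1.67))
c=optics.calibration("wrist");im=optics.grab_frame("wrist");cv2.imwrite("pics/w3.png",im)
np.savez("w3.npz",**c)
print(env.read_state()["clock"],proj(c,np.array([.570,-.0835,.15]),1))
cv2.imwrite("pics/c4.png",cv2.resize(im[130:270,220:420],None,fx=4,fy=4,interpolation=2))
E
```

```text
1.474 [-0.25  0.41  1.44 -0.    1.29 -1.72]
-1.668 [-0.25  0.41  1.44  0.    1.29  1.42]
1.474 [ 0.29  0.59  1.25  0.    1.3  -1.18]
-1.668 [0.29 0.59 1.25 0.   1.3  1.96]
16.2167 [321.94310761 200.4377139 ]
```

View pics/c4.png

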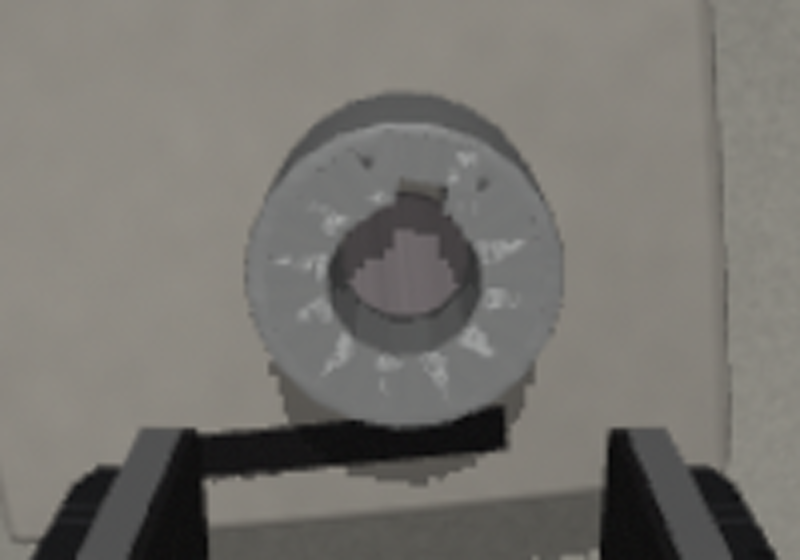

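The crop shows the bore centred near crop (405,275) and the keyway notch at its upper edge at about (423,184), pointing to the front.

```bash
python3 - <<'E'
from h import *
c=dict(np.load("w3.npz"));f=lambda u,v:(220+(u+.5)/4-.5,130+(v+.5)/4-.5)
P=onz(c,f(405,275),.15,1)
for q in[(423.5,183.5),(330,275),(480,275),(405,352),(563,275),(247,275),(405,124),(405,426)]:
    X=onz(c,f(*q),.15,1);d=X-P;print(q,X.round(4),np.linalg.norm(d).round(4),np.arctan2(d[1],d[0]).round(3))
print("port",P)
env.goto([.625,.25,.21],down(1.474))
c=optics.calibration("wrist");im=optics.grab_frame("wrist");np.savez("w4.npz",**c)
cv2.imwrite("pics/c5.png",cv2.resize(im[110:290,200:440],None,fx=3.3,fy=3.3,interpolation=2))
print(env.read_state()["clock"],proj(c,np.array([.625,.25,.098]),1))
E
```

```text
(423.5, 183.5) [ 0.5492 -0.0827  0.15  ] 0.0192 3.045
(330, 275) [ 0.5698 -0.0997  0.15  ] 0.0152 -1.475
(480, 275) [ 0.5669 -0.0694  0.15  ] 0.0152 1.667
(405, 352) [ 0.5848 -0.0829  0.15  ] 0.0165 0.096
(563, 275) [ 0.5653 -0.0525  0.15  ] 0.0322 1.667
(247, 275) [ 0.5714 -0.1166  0.15  ] 0.0322 -1.475
(405, 124) [ 0.5376 -0.0875  0.15  ] 0.0309 -3.045
(405, 426) [ 0.6013 -0.0814  0.15  ] 0.0331 0.096
port [ 0.56835202 -0.08453024  0.15      ]
17.55 [323.07790926 194.92655374]
```

View pics/c5.png

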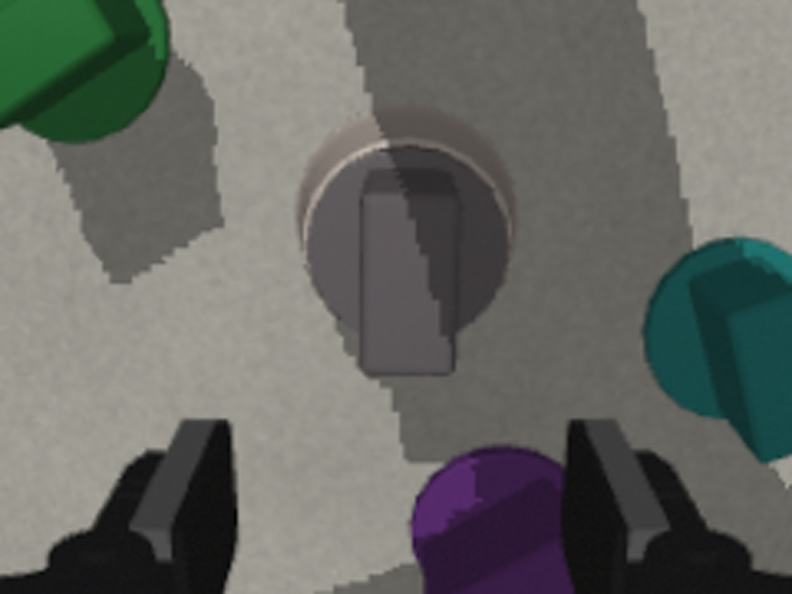

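The wrist view shows the cartridge's grip centred at crop (409,284), against a predicted (406,280), with its long axis aligned to the tool. The port centre is about (0.5692, -0.0844) and the keyway direction about 3.06 rad. Both fit the sizes given and the allowed keyway range. I'll grasp, lift and look for the key.

```bash
python3 - <<'E'
from h import *
def S(l):
    s=env.read_state();print(l,round(s["clock"],2),np.round(s["tool_pos"],4),np.round(s["contact_force"],1),round(s["opening"],4),round(s["gripper_force"],1))
env.line_to([.624,.25,.060],down(1.474),speed=.15);S("at")
effector.command_gripper(0,100);S("grip")
env.line_to([.624,.25,.12],speed=.08)
env.line_to([.6,.3,.36],speed=.25);env.pause(.2);S("up")
s=optics.calibration("side");im=optics.grab_frame("side");cv2.imwrite("pics/s5.png",im)
u,v=proj(s,np.array([.6,.3,.30])).astype(int);print(u,v)
u=max(u,45);v=max(v,45)
a=cv2.resize(cv2.convertScaleAbs(im[v-45:v+55,u-45:u+45],alpha=1.5,beta=10),(540,600),interpolation=2)
cv2.imwrite("pics/c6.png",a)
E
```

```text
at 18.7 [0.6246 0.2501 0.061 ] [ 0.1 -0.2 -0.3] 0.0498 0.0
grip 19.04 [0.6245 0.2501 0.0611] [-1.  -0.4  7.7] 0.0249 97.7
up 21.27 [0.5998 0.2997 0.3589] [ 0.6  0.2 -1.7] 0.0249 98.2
272 189
```

View pics/c6.png

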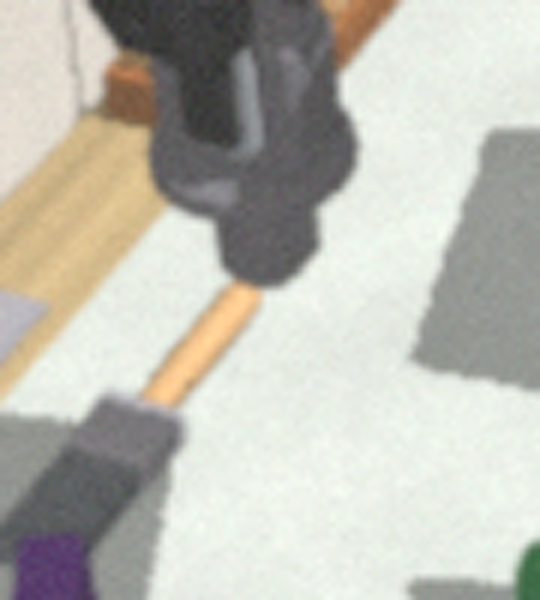

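The side crop shows the spigot below the flange, spanning about x 218–318. A step on its right edge (-x world) ends near (318,240), and the left edge is smooth. I'll check that by comparing the silhouette with the projected axis.

```bash
python3 - <<'E'
from h import *
s=optics.calibration("side");im=cv2.imread("pics/s5.png").astype(int)
T=np.array([.5998,.2997,.3589]);o,_=ray(s,(0,0))
w=T-o;w[2]=0;w/=np.linalg.norm(w);r=np.array([-w[1],w[0],0])
r=r*np.sign((proj(s,T+r*.01)-proj(s,T))[0])
for h in range(2,34,3):
    X=T+[0,0,h/1000-.056];p=proj(s,X);k=proj(s,X+r*.014)-p
    mm=14/np.linalg.norm(k)
    g=[im[int(round(p[1]+k[1]/np.linalg.norm(k)*i)),int(round(p[0]+k[0]/np.linalg.norm(k)*i))].mean() for i in np.arange(-24,25)*.5]
    g=np.array(g);dk=np.where(g<105)[0]
    print(h,p.round(1),"edges mm",(dk.min()*.5-12)*mm.round(2),(dk.max()*.5-12)*mm.round(2), "r dir",r.round(2))
for a in(3.045,-.097):
  e=np.array([np.cos(a),np.sin(a),0]);print("key at",a,"lateral",19*e@r,"toward cam",-19*e@w)
E
```

```text
2 [272.4 187.5] edges mm -15.47 9.1 r dir [-0.86 -0.51 -0.  ]
5 [272.3 186.3] edges mm -15.47 10.92 r dir [-0.86 -0.51 -0.  ]
8 [272.2 185. ] edges mm -15.385 12.67 r dir [-0.86 -0.51 -0.  ]
11 [272.  183.7] edges mm -17.195 13.575000000000001 r dir [-0.86 -0.51 -0.  ]
14 [271.9 182.4] edges mm -16.2 13.5 r dir [-0.86 -0.51 -0.  ]
17 [271.7 181.1] edges mm -16.2 13.5 r dir [-0.86 -0.51 -0.  ]
20 [271.6 179.7] edges mm -16.11 13.425 r dir [-0.86 -0.51 -0.  ]
23 [271.5 178.4] edges mm -19.69 14.32 r dir [-0.86 -0.51 -0.  ]
26 [271.3 177.1] edges mm -21.48 19.69 r dir [-0.86 -0.51 -0.  ]
29 [271.2 175.8] edges mm -21.36 21.36 r dir [-0.86 -0.51 -0.  ]
32 [271.  174.4] edges mm -21.36 21.36 r dir [-0.86 -0.51 -0.  ]
key at 3.045 lateral 15.27559303696505 toward cam 11.29850686458281
key at -0.097 lateral -15.270989363532403 toward cam -11.3047283850113
```

The silhouette doesn't settle it. I'll tilt the spigot toward the side camera for one clear look.

```bash
python3 - <<'E'
from h import *
pos=np.array([.36,.48,.42]);phi=np.arctan2(pos[1],pos[0])
s=optics.calibration("side")
ax=np.array([-np.sin(phi),np.cos(phi),0])  # tilt so that tool z swings outward
best=None
for tilt in(1.0,.8,.6):
    Rm=Ro.from_rotvec(-ax*tilt)*Ro.from_rotvec(down(phi+1.18))
    if Rm.as_matrix()[:2,2]@[np.cos(phi),np.sin(phi)]<0: print("sign")
    q=env.inverse_kinematics(pos,Rm.as_rotvec())
    print(tilt,q if q is None else np.round(q,2))
    if q is not None: break
env.goto(pos,Rm.as_rotvec());env.pause(.2)
st=env.read_state();T=np.array(st["tool_pos"]);M=Ro.from_rotvec(st["orientation"]).as_matrix()
im=optics.grab_frame("side");cv2.imwrite("pics/s6.png",im)
tip=T+M[:,2]*.056
p=proj(s,tip);print(st["clock"],p,"+x",proj(s,tip-M[:,2]*.012+M[:,0]*.019),"-x",proj(s,tip-M[:,2]*.012-M[:,0]*.019))
u,v=p.astype(int);u=np.clip(u,60,580);v=np.clip(v,50,350);print(u-60,v-50)
cv2.imwrite("pics/c7.png",cv2.resize(cv2.convertScaleAbs(im[v-50:v+50,u-60:u+60],alpha=1.6,beta=15),(720,600),interpolation=2))
E
```

```text
1.0 [ 0.74 -0.    1.95  0.68  0.25 -1.95]
22.825 [341.09507639 280.35090739] +x [357.92706876 282.07440995] -x [338.53084335 264.22165858]
281 230
```

View pics/c7.png

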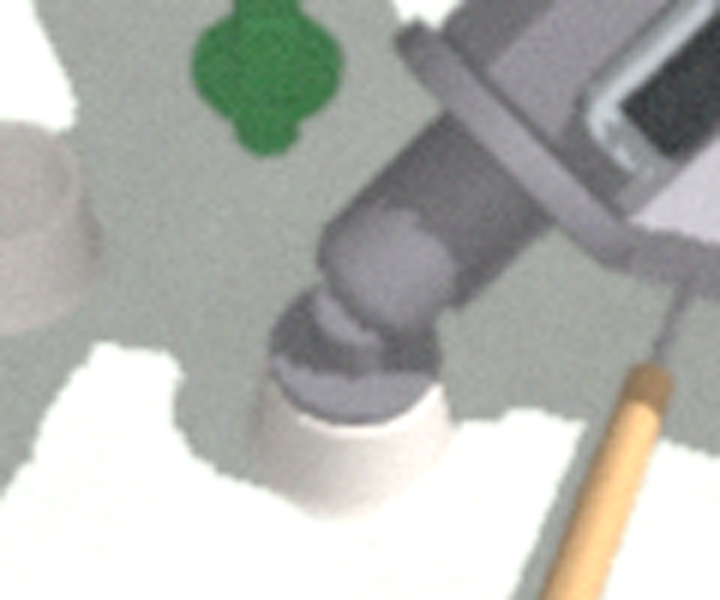

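The crop shows the lit tip face near (385,265). A step stands out on its lower-right edge near (462,307), just where the +x key was predicted (462,312). The upper-left edge is smooth. I'll confirm with a numeric profile.

```bash
python3 - <<'E'
from h import *
s=optics.calibration("side");im=cv2.GaussianBlur(cv2.imread("pics/s6.png"),(3,3),0).mean(2)
st=env.read_state();T=np.array(st["tool_pos"]);M=Ro.from_rotvec(st["orientation"]).as_matrix()
print(T,M.round(2).tolist())
o,_=ray(s,(0,0));w=T-o;w/=np.linalg.norm(w)
r=np.cross(M[:,2],w);r/=np.linalg.norm(r);r*=np.sign(r@M[:,0]);print("x.r",M[:,0]@r,"x toward cam",-M[:,0]@w)
for h in range(0,42,3):
    X=T+M[:,2]*(.056-h/1000)
    print(h,[int(cv2.getRectSubPix(im.astype(np.float32),(1,1),tuple(map(float,proj(s,X+r*a/1000))))[0,0]) for a in range(-24,26,2)])
E
```

```text
[0.36065321 0.48019669 0.41993021] [[-0.6, -0.62, 0.5], [-0.17, 0.72, 0.67], [-0.78, 0.32, -0.54]]
x.r 0.8037215363511323 x toward cam -0.594970808510152
0 [94, 94, 94, 94, 89, 77, 65, 65, 67, 70, 72, 73, 73, 70, 67, 62, 57, 55, 56, 57, 61, 72, 95, 113, 102]
3 [95, 95, 94, 91, 79, 65, 67, 73, 77, 81, 84, 84, 85, 84, 81, 77, 70, 62, 58, 59, 62, 74, 89, 93, 93]
6 [95, 94, 94, 90, 70, 62, 69, 75, 79, 83, 85, 86, 85, 85, 83, 80, 75, 67, 63, 71, 84, 91, 95, 95, 94]
9 [95, 94, 93, 91, 70, 60, 68, 74, 79, 83, 86, 86, 87, 87, 84, 81, 76, 72, 81, 91, 93, 93, 93, 93, 94]
12 [94, 94, 94, 91, 69, 60, 67, 74, 78, 82, 86, 88, 88, 87, 85, 81, 76, 70, 74, 86, 91, 93, 93, 93, 93]
15 [95, 94, 95, 90, 66, 56, 65, 71, 78, 83, 86, 88, 89, 89, 86, 82, 75, 64, 61, 78, 92, 93, 94, 94, 93]
18 [95, 95, 94, 89, 66, 53, 57, 61, 71, 79, 77, 79, 83, 84, 80, 75, 65, 57, 60, 77, 91, 93, 92, 93, 93]
21 [96, 96, 95, 89, 64, 52, 54, 57, 60, 64, 64, 65, 66, 66, 64, 61, 59, 55, 59, 77, 91, 93, 93, 93, 93]
24 [96, 95, 96, 90, 65, 52, 55, 57, 59, 62, 63, 65, 65, 64, 63, 62, 58, 56, 60, 77, 92, 93, 93, 93, 93]
27 [96, 95, 94, 89, 63, 52, 55, 58, 60, 61, 62, 63, 66, 65, 63, 60, 58, 56, 60, 78, 92, 93, 94, 95, 95]
30 [95, 95, 95, 87, 62, 52, 54, 56, 59, 60, 63, 65, 67, 65, 63, 61, 59, 57, 62, 80, 93, 95, 94, 94, 94]
33 [95, 95, 95, 87, 62, 51, 53, 56, 58, 60, 62, 65, 66, 65, 64, 61, 60, 57, 61, 78, 94, 94, 95, 95, 94]
36 [94, 94, 94, 88, 64, 52, 55, 57, 58, 60, 62, 63, 65, 65, 63, 61, 58, 56, 60, 73, 89, 92, 92, 93, 94]
39 [73, 76, 78, 77, 72, 69, 70, 72, 73, 74, 76, 77, 78, 77, 75, 74, 72, 70, 70, 73, 78, 77, 77, 78, 79]
```

The profile confirms it. The +x edge steps out by 2.7 mm from h≈13 mm and the other edge stays constant, so the key is on tool +x. I'll start the insertion in guarded stages.

```bash
cat >> h.py <<'E'
def S(l):
    s=env.read_state();print(l,round(s["clock"],2),np.round(s["tool_pos"],4),np.round(s["contact_force"],1),np.round(s["wrist_torque"],2),round(s["opening"],4))
E
python3 - <<'E'
from h import *
x,y=.5680,-.0843
env.goto([x,y,.27],down(1.486));env.pause(.2)
env.line_to([x,y,.210],speed=.1);env.pause(.2);S("above")
for z in(.197,.189,.183):
    h=env.line_to([x,y,z],speed=.02,until_force=6);S((z,h))
    if h: break
E
```

```text
above 26.21 [ 0.5683 -0.0844  0.2106] [ 0.   0.9 -2.4] [ 0.02 -0.03  0.03] 0.0245
(0.197, False) 27.01 [ 0.5681 -0.0843  0.197 ] [ 0.2  0.  -1.8] [0.   0.02 0.04] 0.025
(0.189, False) 27.56 [ 0.568  -0.0843  0.1889] [-0.2  0.6 -2.5] [-0.01 -0.02  0.01] 0.0247
(0.183, False) 28.01 [ 0.5683 -0.0844  0.1832] [ 0.9 -0.6  3. ] [-0.06 -0.2   0.  ] 0.025
```

The spigot and key went in with no resistance, and only the seat's 5 N has appeared. Now I'll press to flush.

```bash
python3 - <<'E'
from h import *
x,y=.5680,-.0843
env.line_to([x,y,.170],speed=.03,until_force=30);S("near")
print(env.line_to([x,y,.158],speed=.012,until_force=22));env.pause(.5);S("flush")
env.pause(.5);S("hold")
E
```

```text
near 28.59 [ 0.5683 -0.0844  0.1702] [ 0.1 -0.2  7.6] [ 0.01 -0.08  0.02] 0.025
True
flush 29.62 [ 0.5684 -0.0844  0.1663] [-0.9 -0.   8.8] [0.1  0.26 0.03] 0.025
hold 30.12 [ 0.5684 -0.0844  0.1663] [-1.   0.5  8.6] [0.04 0.26 0.01] 0.0252
```

```bash
python3 - <<'E'
from h import *
for z in(.1655,.1648,.1641,.1634,.1627,.162,.1613):
    env.line_to([.5680,-.0843,z],speed=.01);env.pause(.3);S(z)
    if env.read_state()["contact_force"][2]>26: break
E
```

```text
0.1655 30.68 [ 0.5684 -0.0844  0.1662] [-1.3  0.5 14.6] [0.09 0.33 0.03] 0.0248
0.1648 31.23 [ 0.5684 -0.0844  0.1662] [-5.4  0.6 26.3] [ 0.26  1.03 -0.02] 0.0248
```

```bash
python3 - <<'E'
from h import *
env.pause(.3);S("final");print(job.close_job())
E
```

```text
final 31.52 [ 0.5684 -0.0844  0.1662] [-7.2  1.4 26. ] [0.25 1.01 0.01] 0.0249
the job is handed in; nothing more can be done
None
```

Handed in at 31.5 s with the cartridge keyed into the port, flush and held down at about 26 N; the lever was pulled to its stop and eased back twice, since the first pull didn't clearly reach the stop.

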